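# Fit up a butt joint against the fence

## Robot

A 7-joint arm with a two-finger parallel gripper is mounted at the origin on the work surface. World frame = base frame: x ahead of the robot, y to its left, z up, the work surface at z = 0. Lengths are in mm, angles in rad, forces in N, time in s.
With the tool pointing down it reaches from about 425 to 950 mm from the base axis. Payload 4.7 kg.
Tool frame: the origin (TCP) lies at the very end of the fingers, on their centre line; the grasp point (between the pads) lies 19 mm behind it; z points along the fingers, x is the direction in which the jaws open and shut, and the axes are right-handed (so a half turn about z gives the same grasp; the last joint's range is limited). The gripper opens to 85 mm and grips with 20 to 120 N. Pads are 22 mm wide; open, the fingers measure 114 mm over their backs; the gripper's body (76 mm by 85 mm) begins 54 mm behind the grasp point. The pads swing forward as they close: fully open they stand 13 mm farther back than shut.
Start: joints at [-1.288, 0.469, -0.049, 1.532, 0.024, 1.141, -0.082], TCP at [207.031, 642.485, 231.335] pointing down, gripper open.
Joint ranges: [-2.59, 2.59], [-0.33, 1.99], [-1.39, 1.29], [0.1, 2.45], [-1.04, 4.18], [0.21, 1.99], [-2.66, 2.66]. Speed limits (rad/s): [2.57, 2.57, 3.14, 3.14, 3.14, 3.14, 3.14].

## Interface

Orientations are given as [roll, pitch, yaw] about the fixed x, y, z axes, in that order (R = Rz(yaw) Ry(pitch) Rx(roll)).
In Python, from station import manip gives the robot as it stands. The module is installed in compiled form; this text tells all that it offers.
- The arm moves only by the tool drive_tool, never from a script. Its argument "series" is a list of rows, each an object with "hand": the gripper command: -1 is fully open, 1 is shut, values between are in proportion; "dp": the shift along the tool's x, y, z as a fraction of full scale, a list of three; "roll": the turn about the tool's z as a fraction of full scale. A call has 1 to 10 rows; each row is the pose to reach, as a shift and turn from the pose measured when the call began, along the tool's axes at that moment, turning the shorter way round; what a row does not reach only later rows make up. Full scale, the value 1, is 100 mm for a shift and pi rad for a turn. A row lasts 1/12 s, in which the tool goes at most 41.7 mm and 7.16 degrees, less where a joint would pass 70% of its speed; a pose out of reach is approached as far as the arm can. A call with a number of a shift or a turn outside -1 to 1 is refused whole. A call with a gripper value outside its range is refused whole. The fingers move at their own pace and stop on an object; "force" is the grip in N (left out, the last holds). Time passes only in rows, so rows that repeat a pose let the fingers close. It gives the time, the measured TCP pose, the force and the opening at its end, in the units of the state.
- manip.observe(): the state, without advancing time (a new reading comes with each control period).
- manip.grab_frame(name): name is "scene" or "top" or "wrist"; returns a dict with "pixels" (400x640x3 uint8, red, green, blue), "K" (3x3 intrinsics, pixels), "R" (3x3) and "t" (3): a world point X has camera coordinates R X + t; the wrist camera has in their place "T_tool_cam" (4x4, takes a point from camera to tool coordinates, whose origin is the TCP and whose axes are the tool frame's). Camera axes: x right, y down, z forward; pixel columns grow to the right and rows downward; lengths in mm; the calibration is good to about 2 mm. A picture is of the moment at which its call begins: read the wrist's pose just before it. There is no depth.
- manip.finish_job(): hands the job in, once; it reports no verdict.
The state is a dict: "clock": time; "joint_positions": joint angles; "dq": joint speeds; "effort": joint torques, N m; "tcp_pos": TCP position; "orientation": TCP orientation; "force": force on the tool from outside, world axes, zero at the start; "wrist_torque": the same for the moment, N m; "opening": opening from 0.0 (shut) to 1.0 (fully open).
Only numpy, scipy, OpenCV 4.12 (cv2) and the standard library are available. Lean on these libraries where they do the work, as an engineer would, in place of code of your own. Each camera call takes 0.05 s, during which the arm holds its last target. There are 200 camera calls.

## Task

Fit up the butt joint for tacking: push the loose piece of box tube across the bench until its long side lies flush against the angle-iron fence and its end is butted up square against the end of the tube that is clamped there. Push gently with the fingers only, never gripping the tube or lifting it off the bench, and leave the channel offcut, the tools and the containers where they are.

Things in the scene. Friction and masses are not known exactly. Their poses are not given: they have to be found in the camera images.
- box_tube: The loose workpiece: bare grey steel box tube (closed on four sides, ends open, walls 2.5 mm) lying flat: 80 mm wide (x), 130 mm long (y), 40 mm high; 0.4 to 0.75 kg, 2 to 9 N to push. Origin: centre of its underside. Starts on the robot's side of the fence, left or right of the clamped tube, up to 20 degrees out of line. Both ends and both long sides are alike.
- clamped_tube: The same tube, 80 x 130 x 40 mm, flush on the fence, held by an F-clamp; does not move. Origin: centre of underside; x towards the fence, y along it; ends at y = +65 and -65 mm. The clamp, within 9 mm of y = 0, reaches from x = -140 to +95 mm and 86 mm high; its tommy bar crosses at x = -125, z = 24, y = -30 to +30 mm.
- fence: Straight 40 x 40 x 5 mm angle iron, 700 mm long, tacked to the bench; does not move. Origin: middle of the foot of its front face; x points away from the robot through the fence (the face is the plane x = 0, 40 mm high), y along it (-350 to +350 mm). A tube flush against it has its centre at x = -40 mm. Its foot lies behind, to x = +40 mm.
- channel: Leave alone: an offcut of U-channel of the same outline (80 mm wide along x, 130 mm long along y, 40 mm high) lying with its open side up, in front of the fence on the other side of the clamped tube from the loose box tube. Origin at the centre of its underside.
- marker: Leave alone: a flat soapstone marker in a steel holder, 125 mm long (along x), 16 mm wide, 9 mm high, lying in front of the clamped tube. Origin near its middle, on the underside.
- tin: Leave alone: a low round tin, 44 mm across, 35 mm high, in front of the clamped tube, beside the clamp. Origin at the centre of its underside.
- disc: Leave alone: a grinding disc lying flat, 125 mm across, 6 mm thick, behind the fence. Origin at the centre of its underside.
- hammer: Leave alone: a chipping hammer lying flat at the right of the bench, 280 mm long along x (from -170 to +111 mm), head 145 mm across y at x = 100 mm, 24 mm high. Origin on the bench below the handle.
- wire_brush: Leave alone: a wire brush lying on its side behind the fence, 270 mm long (x), 50 mm wide, 28 mm high. Origin at the middle of its handle's underside.
- spray_can: Leave alone: an upright spray can behind the fence, 65 mm across, 200 mm high. Origin at the centre of its underside.
- square: Leave alone: a flat steel square (L-shape) 4 mm thick, 30 mm wide limbs: 200 mm along y and 115 mm along +x at its -y end, lying at the left of the bench. Origin in the middle of the long limb, on the underside.
Things that resemble listed ones, but are neither listed nor needed, are in the scene too. What is shaped like the clamped_tube but turquoise is not meant. What is shaped like the box_tube but pink is not meant.

How it is judged:
By the outcome, as a careful person would: the job done as asked, in the order asked, and still so for the second after the job is handed in, with the robot touching nothing.
It also fails if it takes over 58 s, if anything falls off the work surface, if the arm or the gripper's body presses on something with over 40 N, if the wrist force passes 120 N, or if a joint passes its speed limit or range.

## Working session

There is one attempt and no reset: what is moved stays moved. The work goes in short steps, Python scripts to look and compute and a tool call to move; the robot and the scene stay as the last step left them, time stands still between calls to the robot, and variables do not carry over. Pictures are saved under pics/ and viewed, about 8 in all and at most 12, crops included, and the job is handed in when it is done.

Besides the shell and the picture viewer there is one more tool, called as name(argument=value, ...), one argument or row to a line, values as JSON. drive_tool: Moves the arm, as the interface text tells. Shift numbers are shares of 100 mm and turn numbers shares of pi rad, none past 1 either way. Its arguments: {"type":"object","properties":{"series":{"type":"array","items":{"type":"object","properties":{"hand":{"type":"number"},"dp":{"type":"array","items":{"type":"number","minimum":-1,"maximum":1}},"roll":{"type":"number","minimum":-1,"maximum":1}}}},"force":{"type":"number"}},"required":["series"]}

```bash
mkdir -p pics
cat > h.py <<'E'
import numpy as np, cv2
from station import manip
def grab(n,fn=None):
    f=manip.grab_frame(n)
    if fn: cv2.imwrite('pics/'+fn,cv2.cvtColor(f['pixels'],cv2.COLOR_RGB2BGR))
    return f
def ray(f,uv,z):
    K,R,t=[np.array(f[k],float) for k in('K','R','t')]; t=t.ravel()
    c=-R.T@t; d=(R.T@np.linalg.inv(K)@np.c_[np.atleast_2d(uv),np.ones(len(np.atleast_2d(uv)))].T).T
    return c+d*((z-c[2])/d[:,2])[:,None]
E
python3 - <<'E'
from h import *
s=manip.observe(); print({k:np.round(s[k],3) for k in('clock','tcp_pos','orientation','force','opening')})
for n in('top','scene'):
    f=grab(n,n+'0.png'); print(n,-np.array(f['R']).T@np.array(f['t']).ravel(), np.round(f['K'],1).tolist())
E
```

```text
{'clock': np.float64(0.0), 'tcp_pos': array([206.908, 641.91 , 230.246]), 'orientation': array([3.141e+00, 2.000e-03, 1.259e+00]), 'force': array([-0.044,  0.571, -0.033]), 'opening': np.float64(1.003)}
top [ 225.01438263  -20.60447908 1564.32116277] [[440.5, 0.0, 326.6], [0.0, 440.5, 193.5], [0.0, 0.0, 1.0]]
scene [994.10192254 445.26513579 965.02079928] [[374.0, 0.0, 320.0], [0.0, 374.0, 197.9], [0.0, 0.0, 1.0]]
```

View pics/top0.png

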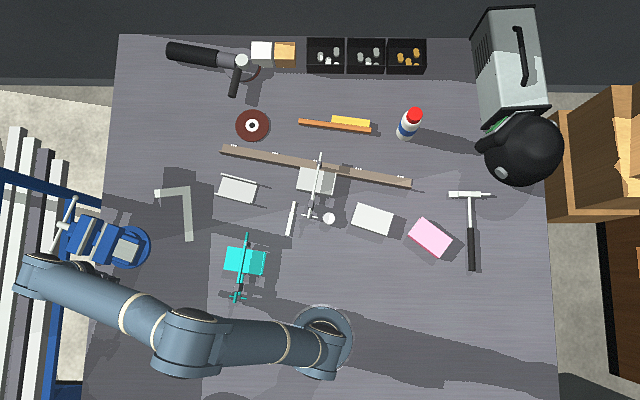

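View pics/scene0.png

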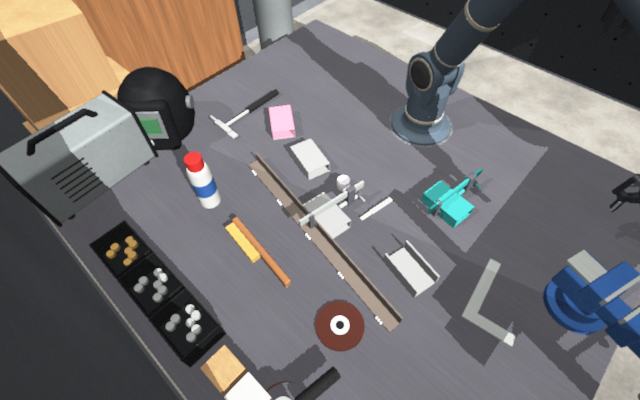

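Top view: the clamped tube is at about (318,180) and the fence runs from (221,148) to (411,184). The solid-topped loose tube is at (373,219), right of the clamp. The open channel is at (238,188), and pink and turquoise decoys are present. The scene view confirms it: channel walls at (411,268), closed tube at (310,158).

```bash
cat >> h.py <<'E'
def mask_rect(f,c,lo,size=45,show=None):
    """min-area rect of the bright grey blob around pixel c, at 1x"""
    im=f['pixels']; hsv=cv2.cvtColor(im,cv2.COLOR_RGB2HSV)
    m=((hsv[...,2]>lo)&(hsv[...,1]<45)).astype(np.uint8)
    m=cv2.morphologyEx(m,cv2.MORPH_OPEN,np.ones((3,3)))
    n,l=cv2.connectedComponents(m); m=(l==l[c[1],c[0]]).astype(np.uint8)
    cn=max(cv2.findContours(m,cv2.RETR_EXTERNAL,cv2.CHAIN_APPROX_NONE)[0],key=cv2.contourArea)
    return cn[:,0,:].astype(float),m
def worldrect(f,cn,z=40):
    p=ray(f,cn,z)[:,:2].astype(np.float32); return cv2.boxPoints(cv2.minAreaRect(p)),cv2.minAreaRect(p)
E
python3 - <<'E'
from h import *
f=grab('top')
g=f['pixels']; hsv=cv2.cvtColor(g,cv2.COLOR_RGB2HSV)
for p in [(373,219),(318,180),(340,166),(373,240),(345,200)]: print(p,hsv[p[1],p[0]])
for c in [(373,218),(310,185)]:
    cn,m=mask_rect(f,c,170); print(c,m.sum(),worldrect(f,cn))
# fence brown
m=((hsv[...,0]<20)&(hsv[...,1]>35)).astype(np.uint8); m[:140]=0;m[195:]=0;m[:,:215]=0;m[:,418:]=0
ys,xs=np.nonzero(m); print(m.sum())
# lower (front) edge per column
pts=[]
for u in range(225,410):
    v=np.nonzero(m[:,u])[0]
    if len(v)>3: pts.append((u,v.max()+.5))
pts=np.array(pts); P=ray(f,pts,40)[:,:2]
L=cv2.fitLine(P.astype(np.float32),cv2.DIST_HUBER,0,.01,.01).ravel(); print(L,np.degrees(np.arctan2(L[1],L[0])))
crop=cv2.resize(cv2.cvtColor(g,cv2.COLOR_RGB2BGR)[130:260,210:470],None,fx=3,fy=3,interpolation=cv2.INTER_CUBIC); cv2.imwrite('pics/crop0.png',crop)
E
```

```text
(373, 219) [ 50   3 242]
(318, 180) [ 54   5 234]
(340, 166) [ 18  39 117]
(373, 240) [120  16 142]
(345, 200) [120  15 105]
(373, 218) 868 (array([[ 350.14    , -220.47174 ],
       [ 427.4073  , -245.14679 ],
       [ 467.28058 , -120.2879  ],
       [ 390.0133  ,  -95.612854]], dtype=float32), ((408.7102966308594, -170.37982177734375), (131.071044921875, 81.11160278320312), 72.28929138183594))
(310, 185) 539 (array([[ 4.9624420e+02,  1.3988815e+01],
       [ 5.7664740e+02, -3.6730194e-01],
       [ 5.9176935e+02,  8.4325203e+01],
       [ 5.1136615e+02,  9.8681320e+01]], dtype=float32), ((544.0067749023438, 49.15700912475586), (86.03193664550781, 81.6748046875), 79.87643432617188))
1694
[1.8618049e-01 9.8251557e-01 5.7264178e+02 9.1982021e+00] 79.27003
```

View pics/crop0.png

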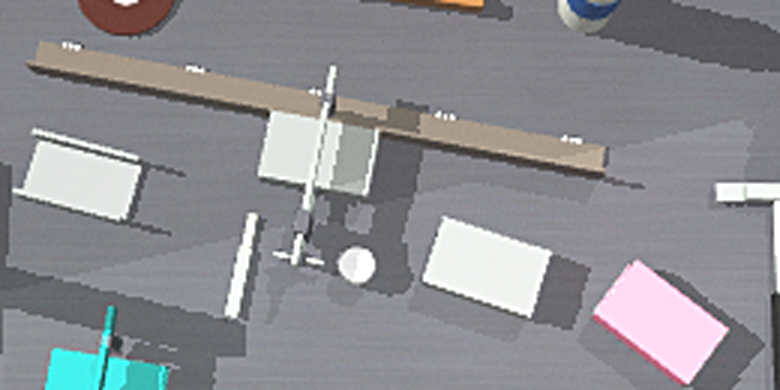

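Crop: the loose tube is a closed lit rectangle, corners (443,215), (550,250), (530,317), (424,282). The clamped tube spans (270,112) to (380,128) along the fence and (258,180) to (367,194) in front. Its right part is in shadow. Next I work out the fence frame.

Run:
```python
from h import *
f=grab('top'); sc=grab('scene')
px=lambda c:(np.array(c,float)+.5)/3-.5+[210,130]
C=ray(f,px([(270,112),(380,128),(367,194),(258,180)]),40)[:,:2]
print('clamped corners',C.round(1).tolist(),[np.linalg.norm(C[i]-C[i-1]).round(1) for i in range(4)])
# fence top/front brightness: sharp edge between lit top and dark front face
v=f['pixels'].astype(float).sum(2)/3
pts=[]
for u in list(range(228,296))+list(range(348,405)):
    y0=148+(u-221)*36/190
    r=np.arange(int(y0)-2,int(y0)+10); d=np.diff(v[r,u]); k=d.argmin(); 
    w=np.clip(-d[max(k-1,0):k+2],0,None); pts.append((u,r[max(k-1,0)]+.5+(w*np.arange(len(w))).sum()/w.sum()))
P=ray(f,np.array(pts),40)[:,:2].astype(np.float32)
L=cv2.fitLine(P,cv2.DIST_HUBER,0,.01,.01).ravel(); ang=np.arctan2(L[1],L[0]); 
ey=np.array([np.cos(ang),np.sin(ang)]); ex=np.array([ey[1],-ey[0]]); 
res=(P-L[2:])@ex; print('fence',L,np.degrees(ang),'resid',np.std(res),np.median(abs(res)))
o=L[2:]
fr=lambda p:np.c_[(np.atleast_2d(p)-o)@ex,(np.atleast_2d(p)-o)@ey].round(1).tolist()
print('clamped in fence',fr(C))
cn,_=mask_rect(f,(373,218),170); b,r=worldrect(f,cn); print('tube in fence',fr(b))
cn,m=mask_rect(sc,(310,158),170); b2,r2=worldrect(sc,cn); print('scene tube',m.sum(),r2,fr(b2))
for n,c in (('tin',(329,218)),('mk',(291,218))): print(n,fr(ray(f,[c],20)[:,:2]))
cv2.imwrite('pics/sc1.png',cv2.resize(cv2.cvtColor(sc['pixels'],cv2.COLOR_RGB2BGR)[120:260,230:430],None,fx=3.5,fy=3.5,interpolation=cv2.INTER_CUBIC))
print(o,ex,ey)
```

```text
clamped corners [[587.3, 85.3], [569.8, -45.1], [490.5, -30.7], [505.3, 97.3]] [np.float64(82.9), np.float64(131.6), np.float64(80.6), np.float64(128.9)]
fence [1.7519684e-01 9.8453343e-01 5.8159485e+02 3.6777119e+01] 79.90988 resid 0.3893648 0.2824669
clamped in fence [[-2.9, 48.8], [2.7, -82.7], [-77.9, -82.4], [-85.7, 46.2]]
tube in fence [[-182.8000030517578, -293.79998779296875], [-102.4000015258789, -304.6000061035156], [-85.0, -174.6999969482422], [-165.39999389648438, -163.89999389648438]]
scene tube 877 ((415.3496398925781, -159.84742736816406), (164.58331298828125, 88.52058410644531), 68.4156494140625) [[-189.0, -294.5], [-102.30000305175781, -312.20001220703125], [-69.5, -150.89999389648438], [-156.1999969482422, -133.1999969482422]]
tin [[-159.6, -87.5]]
mk [[-185.0, 44.1]]
[581.59485  36.77712] [ 0.9845334  -0.17519684] [0.17519684 0.9845334 ]
```

Measured in the fence frame (x' into the fence, y' along it, axis at 79.9°):

| Item | Measurement |
|---|---|
| Tube size | 131 x 81 mm, matches the given size |
| Tube centre | (-134, -234) |
| Tube tilt | -7.6° |
| Clamped end | y' ≈ -82.5 |

The tube's front side is only about 400 mm from the base. That is inside the minimum reach, so I'll go there and see how close the arm gets.

drive_tool(
  series=[
    {"dp": [-1,1,0],"roll": -0.043,"hand": 1},
    {"dp": [-1,1,0],"roll": -0.043,"hand": 1},
    {"dp": [-1,1,0],"roll": -0.043,"hand": 1},
    {"dp": [-1,1,0],"roll": -0.043,"hand": 1},
  ],
  force=20,
)

```text
clock: 0.58
tcp_pos: [275.4, 510.8, 230.7]
orientation: [3.139, 0.004, 1.388]
force: [0.3, -0.9, -0.9]
opening: 0.453
```

drive_tool(
  series=[
    {"dp": [-1,1,0],"roll": 0,"hand": 1},
    {"dp": [-1,1,0],"roll": 0,"hand": 1},
    {"dp": [-1,1,0],"roll": 0,"hand": 1},
    {"dp": [-1,1,0],"roll": 0,"hand": 1},
  ],
)

```text
clock: 0.92
tcp_pos: [358.5, 389.7, 231.5]
orientation: [3.138, 0.006, 1.382]
force: [0.9, -0.2, 0.1]
opening: -0.003
```

drive_tool(
  series=[
    {"dp": [-1,1,0],"roll": 0,"hand": 1},
    {"dp": [-1,1,0],"roll": 0,"hand": 1},
    {"dp": [-1,1,0],"roll": 0,"hand": 1},
    {"dp": [-1,1,0],"roll": 0,"hand": 1},
  ],
)

```text
clock: 1.25
tcp_pos: [440.8, 267.8, 232.8]
orientation: [3.136, 0.007, 1.376]
force: [1.1, 0.3, 0.2]
opening: -0.002
```

drive_tool(
  series=[
    {"dp": [-1,0,0],"roll": 0,"hand": 1},
    {"dp": [-1,0,0],"roll": 0,"hand": 1},
    {"dp": [-1,0,0],"roll": 0,"hand": 1},
  ],
)

```text
clock: 1.5
tcp_pos: [420.8, 164.8, 233.3]
orientation: [3.137, 0.009, 1.371]
force: [-0.1, 0.2, 0.2]
opening: 0.002
```

drive_tool(
  series=[
    {"dp": [-1,0,0],"roll": 0,"hand": 1},
    {"dp": [-1,0,0],"roll": 0,"hand": 1},
    {"dp": [-1,0,0],"roll": 0,"hand": 1},
  ],
)

```text
clock: 1.75
tcp_pos: [399.6, 62.6, 234.2]
orientation: [3.137, 0.01, 1.367]
force: [-0.4, -0.5, 1.3]
opening: -0.001
```

drive_tool(
  series=[
    {"dp": [-1,0,0],"roll": -0.009,"hand": 1},
    {"dp": [-1,0,0],"roll": -0.009,"hand": 1},
    {"dp": [-1,0,0],"roll": -0.009,"hand": 1},
    {"dp": [-1,0,0],"roll": -0.009,"hand": 1},
    {"dp": [-1,0,0],"roll": -0.009,"hand": 1},
  ],
)

```text
clock: 2.17
tcp_pos: [379.3, -35.9, 235.4]
orientation: [3.137, 0.009, 1.392]
force: [0.1, -0.2, 0.3]
opening: -0.003
```

drive_tool(
  series=[
    {"dp": [-1,0,0],"roll": 0,"hand": 1},
    {"dp": [-1,0,0.5],"roll": 0,"hand": 1},
    {"dp": [-1,0,0.9],"roll": 0,"hand": 1},
    {"dp": [-1,0,0.9],"roll": 0,"hand": 1},
    {"dp": [-1,0,0.9],"roll": 0,"hand": 1},
  ],
)

```text
clock: 2.58
tcp_pos: [358.8, -135.1, 142.8]
orientation: [-3.138, 0.011, 1.391]
force: [-0.4, 0.6, 0.6]
opening: 0.003
```

```bash
python3 -c "
from h import *
s=manip.observe(); print({k:np.round(s[k],3) for k in('clock','tcp_pos','orientation','force','joint_positions')}, np.hypot(*s['tcp_pos'][:2]))"
```

```text
{'clock': np.float64(2.583), 'tcp_pos': array([ 358.802, -135.106,  142.79 ]), 'orientation': array([-3.138,  0.011,  1.391]), 'force': array([-0.422,  0.596,  0.614]), 'joint_positions': array([-0.236,  0.107,  0.517,  2.297, -0.061,  0.755,  1.715])} 383.39576752479377
```

The arm reaches r=383 at z=143, so it may get there low as well. I'll move in front of the tube and descend in stages.

drive_tool(
  series=[
    {"dp": [-0.26,-0.11,0],"roll": 0,"hand": 1},
    {"dp": [-0.26,-0.11,0.3],"roll": 0,"hand": 1},
    {"dp": [-0.26,-0.11,0.6],"roll": 0,"hand": 1},
    {"dp": [-0.26,-0.11,0.75],"roll": 0,"hand": 1},
    {"dp": [-0.26,-0.11,0.75],"roll": 0,"hand": 1},
    {"dp": [-0.26,-0.11,0.75],"roll": 0,"hand": 1},
  ],
)

```text
clock: 3.08
tcp_pos: [344.1, -158.4, 68.5]
orientation: [-3.137, 0.01, 1.393]
force: [0.5, -0.4, 0.6]
opening: 0.0
```

```bash
cat >> h.py <<'E'
O=np.array([581.59,36.78]); EX=np.array([.98453,-.1752]); EY=np.array([.1752,.98453])
def st():
    s=manip.observe(); p=np.array(s['tcp_pos']); q=p[:2]-O; F=np.array(s['force'])
    print('t',round(s['clock'],2),'tcp',p.round(1),'r',np.hypot(*p[:2]).round(),'fence x,y',(q@EX).round(1),(q@EY).round(1),'rpy',np.round(s['orientation'],3),'F fence',(F[:2]@EX).round(1),(F[:2]@EY).round(1),F[2].round(1),'q',np.round(s['joint_positions'],2))
E
python3 -c "
from h import *
st()"
```

```text
t 3.08 tcp [ 344.1 -158.4   68.5] r 379.0 fence x,y -199.6 -233.8 rpy [-3.137  0.01   1.393] F fence 0.6 -0.3 0.6 q [-0.11  0.27  0.49  2.37 -0.22  0.54  1.95]
```

drive_tool(
  series=[
    {"dp": [0,0,0.2],"roll": 0,"hand": 1},
    {"dp": [0,0,0.4],"roll": 0,"hand": 1},
    {"dp": [0,0,0.48],"roll": 0,"hand": 1},
    {"dp": [0,0,0.48],"roll": 0,"hand": 1},
    {"dp": [0,0,0.48],"roll": 0,"hand": 1},
  ],
)

```text
clock: 3.5
tcp_pos: [344.8, -158.8, 21.4]
orientation: [-3.139, 0.01, 1.394]
force: [1.2, -0.4, -0.8]
opening: -0.002
```

```bash
python3 -c "
from h import *
st(); grab('wrist','w1.png'); grab('top','t1.png'); f=grab('scene'); cv2.imwrite('pics/s1.png',cv2.resize(cv2.cvtColor(f['pixels'],cv2.COLOR_RGB2BGR)[80:260,220:450],None,fx=3,fy=3))"
```

```text
t 3.5 tcp [ 344.8 -158.8   21.4] r 380.0 fence x,y -198.9 -234.0 rpy [-3.139  0.01   1.394] F fence 1.2 -0.2 -0.8 q [-0.02  0.38  0.4   2.4  -0.34  0.41  2.06]
```

View pics/s1.png

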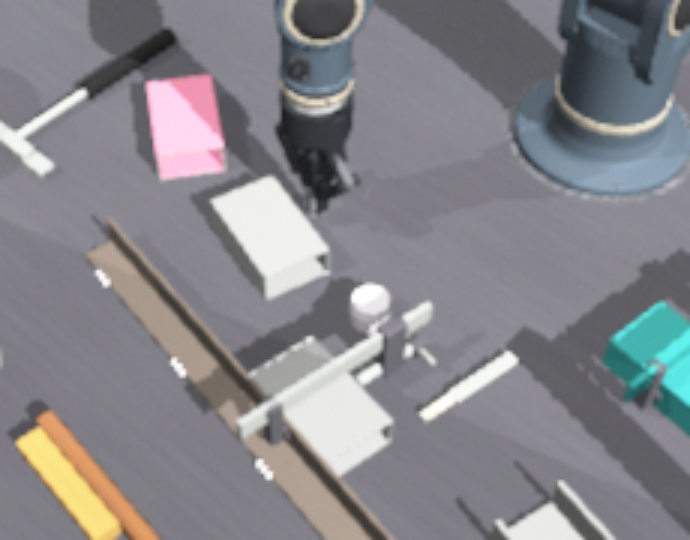

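The scene crop shows the closed fingers at (320,195), standing on the bench side of the loose tube and clear of everything. I'll half-open them so they make a wide two-point pusher square to the fence, and push gently.

drive_tool(
  series=[
    {"dp": [0,0,0.08],"roll": 0,"hand": 0},
    {"dp": [0,0,0.08],"roll": 0,"hand": 0},
    {"dp": [0,0,0.08],"roll": 0,"hand": 0},
    {"dp": [0,0.06,0.08],"roll": 0,"hand": 0},
    {"dp": [0,0.12,0.08],"roll": 0,"hand": 0},
    {"dp": [0,0.17,0.08],"roll": 0,"hand": 0},
    {"dp": [0,0.22,0.08],"roll": 0,"hand": 0},
    {"dp": [0,0.27,0.08],"roll": 0,"hand": 0},
    {"dp": [0,0.32,0.08],"roll": 0,"hand": 0},
  ],
)

```text
clock: 4.4
tcp_pos: [376.2, -164.9, 13.4]
orientation: [-3.139, 0.01, 1.393]
force: [-3.6, -0.8, 1.2]
opening: 0.502
```

```bash
python3 -c "
from h import *
st(); f=grab('top','t2.png'); cn,m=mask_rect(f,(375,214),170); b,r=worldrect(f,cn); print(m.sum(),r,[[((p-O)@EX).round(1),((p-O)@EY).round(1)] for p in b])
cv2.imwrite('pics/t2c.png',cv2.resize(cv2.cvtColor(f['pixels'],cv2.COLOR_RGB2BGR)[140:260,290:450],None,fx=4,fy=4))"
```

```text
t 4.4 tcp [ 376.2 -164.9   13.4] r 411.0 fence x,y -166.9 -234.6 rpy [-3.139  0.01   1.393] F fence -3.4 -1.4 1.2 q [-0.02  0.43  0.39  2.33 -0.36  0.43  2.06]
234358 ((526.404541015625, 20.531982421875), (1428.8175048828125, 2433.265869140625), 0.7342453598976135) [[np.float64(-981.7), np.float64(1035.1)], [np.float64(-524.7), np.float64(-1354.8)], [np.float64(878.7), np.float64(-1086.5)], [np.float64(421.7), np.float64(1303.5)]]
```

View pics/t2c.png

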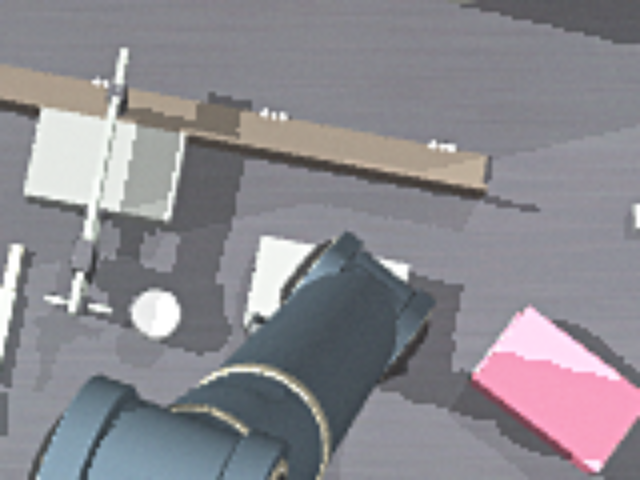

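The tube has swung parallel to the fence (crop (260,240) to (410,270)) and the pushing force is about 3.4 N. Continuing.

drive_tool(
  series=[
    {"dp": [0,0.06,0],"roll": 0,"hand": 0},
    {"dp": [0,0.12,0],"roll": 0,"hand": 0},
    {"dp": [0,0.18,0],"roll": 0,"hand": 0},
    {"dp": [0,0.24,0],"roll": 0,"hand": 0},
    {"dp": [0,0.3,0],"roll": 0,"hand": 0},
    {"dp": [0,0.36,0],"roll": 0,"hand": 0},
    {"dp": [0,0.42,0],"roll": 0,"hand": 0},
    {"dp": [0,0.48,0],"roll": 0,"hand": 0},
    {"dp": [0,0.54,0],"roll": 0,"hand": 0},
    {"dp": [0,0.6,0],"roll": 0,"hand": 0},
  ],
)

```text
clock: 5.28
tcp_pos: [437.7, -175.9, 13.5]
orientation: [-3.141, 0.011, 1.394]
force: [-1.4, -0.3, -1.1]
opening: 0.499
```

drive_tool(
  series=[
    {"dp": [0,0.03,0],"roll": 0,"hand": 0},
    {"dp": [0,0.06,0],"roll": 0,"hand": 0},
    {"dp": [0,0.08,0],"roll": 0,"hand": 0},
    {"dp": [0,0.1,0],"roll": 0,"hand": 0},
  ],
)

```text
clock: 5.62
tcp_pos: [446.9, -177.5, 13.5]
orientation: [-3.14, 0.01, 1.393]
force: [-4.3, -0.9, 4.0]
opening: 0.502
```

drive_tool(
  series=[
    {"dp": [0,0.02,0],"roll": 0,"hand": 0},
    {"dp": [0,0.03,0],"roll": 0,"hand": 0},
  ],
)

```text
clock: 5.78
tcp_pos: [450.1, -178.2, 13.6]
orientation: [-3.14, 0.011, 1.393]
force: [-2.7, 0.5, 0.7]
opening: 0.5
```

```bash
python3 -c "
from h import *
st()"
```

```text
t 5.78 tcp [ 450.1 -178.2   13.6] r 484.0 fence x,y -91.8 -234.7 rpy [-3.14   0.011  1.393] F fence -2.7 -0.0 0.7 q [-0.03  0.51  0.39  2.17 -0.36  0.52  2.03]
```

Nearly at the fence. I'll advance in small steps and watch the force.

drive_tool(
  series=[
    {"dp": [0,0.015,0],"roll": 0,"hand": 0},
    {"dp": [0,0.03,0],"roll": 0,"hand": 0},
  ],
)

```text
clock: 5.95
tcp_pos: [452.7, -178.7, 13.5]
orientation: [-3.139, 0.01, 1.393]
force: [-8.0, 0.8, 4.5]
opening: 0.499
```

drive_tool(
  series=[
    {"dp": [0,0.015,0],"roll": 0,"hand": 0},
    {"dp": [0,0.015,0],"roll": 0,"hand": 0},
  ],
)

```text
clock: 6.12
tcp_pos: [452.7, -178.6, 13.3]
orientation: [-3.136, 0.01, 1.393]
force: [-7.0, 0.9, 3.7]
opening: 0.5
```

```bash
python3 -c "
from h import *
st(); f=grab('top')
cv2.imwrite('pics/t3c.png',cv2.resize(cv2.cvtColor(f['pixels'],cv2.COLOR_RGB2BGR)[140:260,290:450],None,fx=4,fy=4))"
```

```text
t 6.12 tcp [ 452.7 -178.6   13.3] r 487.0 fence x,y -89.2 -234.6 rpy [-3.136  0.01   1.393] F fence -7.1 -0.3 3.7 q [-0.03  0.52  0.39  2.17 -0.36  0.53  2.03]
```

View pics/t3c.png

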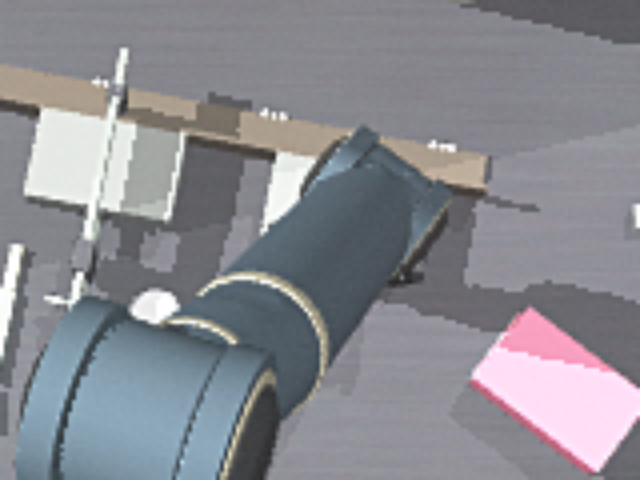

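The tube's fence-side edge now meets the fence (crop (275,152) onward) and the force rises on contact. Next: back off, lift, and go round to the outer end with shut fingers.

drive_tool(
  series=[
    {"dp": [0,-0.15,0],"roll": 0,"hand": 0},
    {"dp": [0,-0.3,0],"roll": 0,"hand": 0},
    {"dp": [0,-0.3,-0.4],"roll": 0,"hand": 1},
    {"dp": [0,-0.3,-0.8],"roll": 0,"hand": 1},
    {"dp": [-0.5,-0.1,-0.8],"roll": 0,"hand": 1},
    {"dp": [-1,0.2,-0.8],"roll": 0,"hand": 1},
    {"dp": [-1,0.49,-0.8],"roll": 0,"hand": 1},
    {"dp": [-1,0.49,-0.8],"roll": 0,"hand": 1},
    {"dp": [-1,0.49,-0.8],"roll": 0,"hand": 1},
  ],
)

```text
clock: 6.92
tcp_pos: [487.4, -287.9, 94.8]
orientation: [3.141, 0.013, 1.392]
force: [-0.1, 0.2, 1.2]
opening: -0.001
```

```bash
python3 -c "
from h import *
st(); f=grab('top')
cv2.imwrite('pics/t4c.png',cv2.resize(cv2.cvtColor(f['pixels'],cv2.COLOR_RGB2BGR)[140:260,290:450],None,fx=4,fy=4))"
```

```text
t 6.92 tcp [ 487.4 -287.9   94.8] r 566.0 fence x,y -35.8 -336.1 rpy [3.141 0.013 1.392] F fence -0.1 0.2 1.2 q [ 0.08  0.48  0.49  1.95 -0.3   0.78  2.13]
```

View pics/t4c.png

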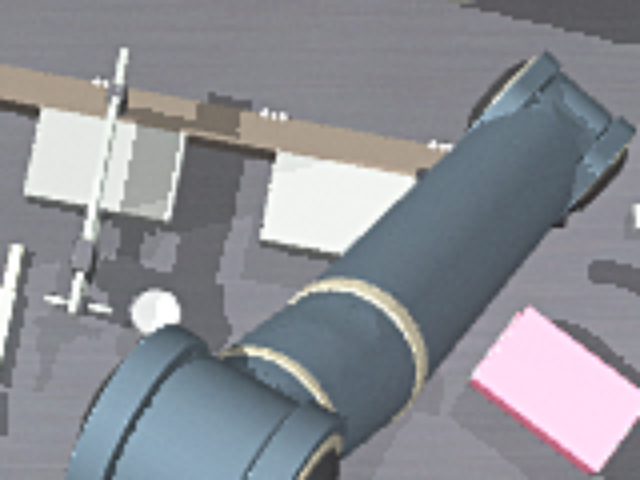

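The tube lies flush on the fence, crop (275,152) to (415,175). Its near end is about 81 mm from the clamped end (185 vs 275). I'll lower beside the outer end and push along the fence.

drive_tool(
  series=[
    {"dp": [0,-0.02,0.4],"roll": 0,"hand": 1},
    {"dp": [0,-0.02,0.8],"roll": 0,"hand": 1},
    {"dp": [0,-0.02,0.81],"roll": 0,"hand": 1},
    {"dp": [0,-0.02,0.81],"roll": 0,"hand": 1},
  ],
)

```text
clock: 7.3
tcp_pos: [480.8, -284.4, 11.6]
orientation: [-3.133, 0.009, 1.394]
force: [-0.0, 0.2, -0.1]
opening: -0.006
```

drive_tool(
  series=[
    {"dp": [0.08,0,0],"roll": 0,"hand": 1},
    {"dp": [0.16,0,0],"roll": 0,"hand": 1},
    {"dp": [0.22,0,0],"roll": 0,"hand": 1},
    {"dp": [0.28,0,0],"roll": 0,"hand": 1},
    {"dp": [0.34,0,0],"roll": 0,"hand": 1},
    {"dp": [0.4,0,0],"roll": 0,"hand": 1},
    {"dp": [0.46,0,0],"roll": 0,"hand": 1},
    {"dp": [0.52,0,0],"roll": 0,"hand": 1},
  ],
)

```text
clock: 7.97
tcp_pos: [491.0, -235.3, 12.9]
orientation: [-3.137, 0.012, 1.392]
force: [-1.3, -4.9, 3.6]
opening: -0.002
```

```bash
python3 -c "
from h import *
st()"
```

```text
t 7.97 tcp [ 491.  -235.3   12.9] r 544.0 fence x,y -41.5 -283.7 rpy [-3.137  0.012  1.392] F fence -0.4 -5.1 3.6 q [ 0.04  0.58  0.43  2.04 -0.39  0.6   2.12]
```

Contact, with the tube sliding at about 5 N.

drive_tool(
  series=[
    {"dp": [0.06,0,0],"roll": 0,"hand": 1},
    {"dp": [0.12,0,0],"roll": 0,"hand": 1},
    {"dp": [0.18,0,0],"roll": 0,"hand": 1},
    {"dp": [0.24,0,0],"roll": 0,"hand": 1},
    {"dp": [0.3,0,0],"roll": 0,"hand": 1},
    {"dp": [0.35,0,0],"roll": 0,"hand": 1},
    {"dp": [0.4,0,0],"roll": 0,"hand": 1},
    {"dp": [0.45,0,0],"roll": 0,"hand": 1},
  ],
)

```text
clock: 8.63
tcp_pos: [499.2, -192.3, 13.2]
orientation: [-3.139, 0.014, 1.391]
force: [-2.2, -5.3, 4.3]
opening: -0.001
```

drive_tool(
  series=[
    {"dp": [0.02,0,0],"roll": 0,"hand": 1},
    {"dp": [0.04,0,0],"roll": 0,"hand": 1},
    {"dp": [0.06,0,0],"roll": 0,"hand": 1},
  ],
)

```text
clock: 8.88
tcp_pos: [500.2, -186.7, 13.4]
orientation: [-3.139, 0.015, 1.391]
force: [-1.8, -3.9, 2.1]
opening: 0.003
```

```bash
python3 -c "
from h import *
st(); f=grab('top')
cv2.imwrite('pics/t5c.png',cv2.resize(cv2.cvtColor(f['pixels'],cv2.COLOR_RGB2BGR)[140:240,290:410],None,fx=5,fy=5))"
```

```text
t 8.88 tcp [ 500.2 -186.7   13.4] r 534.0 fence x,y -40.9 -234.3 rpy [-3.139  0.015  1.391] F fence -1.1 -4.1 2.1 q [-0.06  0.57  0.43  2.06 -0.39  0.59  2.03]
```

View pics/t5c.png

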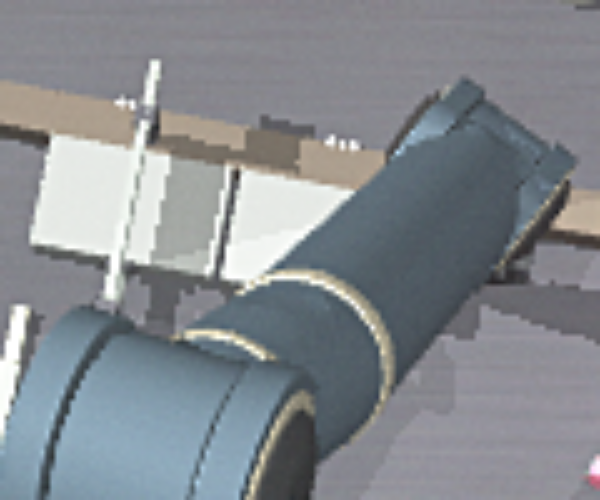

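A gap of about 5 mm remains, dark slit at (232,180) to (217,275), and it looks parallel. I'll close it in small steps.

drive_tool(
  series=[
    {"dp": [0.02,0,0],"roll": 0,"hand": 1},
    {"dp": [0.04,0,0],"roll": 0,"hand": 1},
    {"dp": [0.04,0,0],"roll": 0,"hand": 1},
  ],
)

```text
clock: 9.18
tcp_pos: [501.1, -182.1, 13.3]
orientation: [-3.139, 0.015, 1.392]
force: [-0.5, -3.1, 1.8]
opening: 0.001
```

drive_tool(
  series=[
    {"dp": [0.015,0,0],"roll": 0,"hand": 1},
    {"dp": [0.025,0,0],"roll": 0,"hand": 1},
  ],
)

```text
clock: 9.35
tcp_pos: [501.5, -179.7, 13.3]
orientation: [-3.139, 0.015, 1.392]
force: [-1.7, -4.5, 2.5]
opening: -0.0
```

drive_tool(
  series=[
    {"dp": [0.015,0,0],"roll": 0,"hand": 1},
    {"dp": [0.025,0,0],"roll": 0,"hand": 1},
  ],
)

```text
clock: 9.52
tcp_pos: [501.6, -179.6, 13.4]
orientation: [-3.14, 0.018, 1.39]
force: [-2.3, -11.5, 1.2]
opening: -0.0
```

The ends are butted: force rose to 11.5 N and the TCP stopped at y' ≈ -227, as predicted. I'll retreat, lift, and check.

drive_tool(
  series=[
    {"dp": [-0.2,0,0],"roll": 0,"hand": 1},
    {"dp": [-0.4,0,0],"roll": 0,"hand": 1},
    {"dp": [-0.4,0,-0.4],"roll": 0,"hand": 1},
    {"dp": [-0.4,0,-0.8],"roll": 0,"hand": 1},
    {"dp": [-0.7,-0.3,-0.9],"roll": 0,"hand": 1},
    {"dp": [-1,-0.6,-0.9],"roll": 0,"hand": 1},
    {"dp": [-1,-0.7,-0.9],"roll": 0,"hand": 1},
    {"dp": [-1,-0.7,-0.9],"roll": 0,"hand": 1},
  ],
)

```text
clock: 10.18
tcp_pos: [411.7, -263.4, 105.2]
orientation: [-3.138, 0.015, 1.386]
force: [0.2, 0.5, -0.3]
opening: -0.001
```

```bash
python3 -c "
from h import *
st(); f=grab('top'); s=grab('scene')
a=cv2.resize(cv2.cvtColor(f['pixels'],cv2.COLOR_RGB2BGR)[150:220,290:390],None,fx=6,fy=6)[:300]
a=cv2.resize(cv2.cvtColor(f['pixels'],cv2.COLOR_RGB2BGR)[152:217,285:385],None,fx=4.5,fy=4.5)
b=cv2.resize(cv2.cvtColor(s['pixels'],cv2.COLOR_RGB2BGR)[140:205,270:370],None,fx=4.5,fy=4.5)
cv2.imwrite('pics/t6c.png',np.vstack([a,b]))
cn,m=mask_rect(f,(355,195),150); b,r=worldrect(f,cn); print(m.sum(),r,[[((p-O)@EX).round(1),((p-O)@EY).round(1)] for p in b])"
```

```text
t 10.18 tcp [ 411.7 -263.4  105.2] r 489.0 fence x,y -114.7 -325.3 rpy [-3.138  0.015  1.386] F fence 0.1 0.5 -0.3 q [ 0.02  0.36  0.56  2.12 -0.26  0.73  2.13]
1679 ((530.8743896484375, -36.52241516113281), (261.9120788574219, 85.91571807861328), 79.88372039794922) [[np.float64(-80.1), np.float64(-212.0)], [np.float64(5.8), np.float64(-212.0)], [np.float64(5.9), np.float64(49.9)], [np.float64(-80.0), np.float64(49.9)]]
```

View pics/t6c.png

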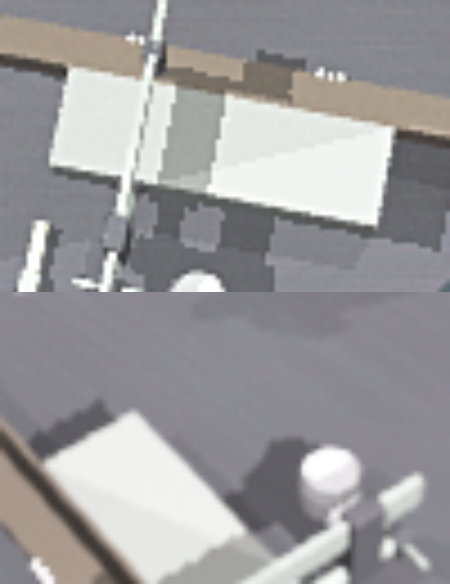

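Top crop: the two tubes form one straight bar along the fence with no visible slit at (222,100). The combined blob is 262 mm long (260 expected), at 79.88° against the fence's 79.91°. I'll press the long side lightly once more to make sure it is flush, then re-touch the end.

drive_tool(
  series=[
    {"dp": [0.35,-0.1,0],"roll": -0.0025,"hand": 0},
    {"dp": [0.7,-0.1,0],"roll": -0.0025,"hand": 0},
    {"dp": [1,-0.1,0],"roll": -0.0025,"hand": 0},
    {"dp": [1,-0.1,0],"roll": -0.0025,"hand": 0},
  ],
)

```text
clock: 10.62
tcp_pos: [425.9, -154.3, 102.5]
orientation: [-3.138, 0.012, 1.411]
force: [0.4, 0.1, 0.1]
opening: 0.499
```

drive_tool(
  series=[
    {"dp": [0.35,0,0],"roll": 0,"hand": 0},
    {"dp": [0.67,0,0],"roll": 0,"hand": 0},
    {"dp": [0.67,0,0.4],"roll": 0,"hand": 0},
    {"dp": [0.67,0,0.8],"roll": 0,"hand": 0},
    {"dp": [0.67,0,0.92],"roll": 0,"hand": 0},
    {"dp": [0.67,0,0.92],"roll": 0,"hand": 0},
  ],
)

```text
clock: 11.12
tcp_pos: [434.6, -87.2, 6.5]
orientation: [-3.131, 0.012, 1.415]
force: [0.2, -0.7, 0.8]
opening: 0.498
```

```bash
python3 -c "
from h import *
st()"
```

```text
t 11.12 tcp [434.6 -87.2   6.5] r 443.0 fence x,y -123.0 -147.8 rpy [-3.131  0.012  1.415] F fence 0.3 -0.7 0.8 q [-0.23  0.49  0.4   2.26 -0.38  0.47  1.89]
```

drive_tool(
  series=[
    {"dp": [-0.05,0.06,-0.06],"roll": 0.0067,"hand": 0},
    {"dp": [-0.05,0.12,-0.06],"roll": 0.0067,"hand": 0},
    {"dp": [-0.05,0.18,-0.06],"roll": 0.0067,"hand": 0},
    {"dp": [-0.05,0.24,-0.06],"roll": 0.0067,"hand": 0},
    {"dp": [-0.05,0.29,-0.06],"roll": 0.0067,"hand": 0},
    {"dp": [-0.05,0.29,-0.06],"roll": 0.0067,"hand": 0},
  ],
)

```text
clock: 11.62
tcp_pos: [464.8, -96.8, 13.0]
orientation: [-3.134, 0.013, 1.394]
force: [-0.2, -0.1, -0.4]
opening: 0.501
```

```bash
python3 -c "
from h import *
st()"
```

```text
t 11.62 tcp [464.8 -96.8  13. ] r 475.0 fence x,y -91.6 -152.0 rpy [-3.134  0.013  1.394] F fence -0.2 -0.1 -0.4 q [-0.22  0.51  0.41  2.19 -0.38  0.52  1.87]
```

drive_tool(
  series=[
    {"dp": [0,0.015,0],"roll": 0,"hand": 0},
    {"dp": [0,0.03,0],"roll": 0,"hand": 0},
  ],
)

```text
clock: 11.78
tcp_pos: [467.1, -97.1, 13.1]
orientation: [-3.133, 0.012, 1.394]
force: [-3.5, 1.0, 2.2]
opening: 0.496
```

drive_tool(
  series=[
    {"dp": [0,0.015,0],"roll": 0,"hand": 0},
    {"dp": [0,0.02,0],"roll": 0,"hand": 0},
  ],
)

```text
clock: 11.95
tcp_pos: [467.0, -97.1, 12.8]
orientation: [-3.128, 0.011, 1.394]
force: [-6.5, 1.0, 4.7]
opening: 0.498
```

Flush: it stops at x' = -89.4, the same stop as the first time. Now retreat and re-touch the end.

drive_tool(
  series=[
    {"dp": [0,-0.15,0],"roll": 0,"hand": 0},
    {"dp": [0,-0.28,0],"roll": 0,"hand": 0},
    {"dp": [0,-0.28,-0.4],"roll": 0,"hand": 1},
    {"dp": [0,-0.28,-0.8],"roll": 0,"hand": 1},
    {"dp": [-0.4,0,-0.8],"roll": 0,"hand": 1},
    {"dp": [-0.8,0.3,-0.8],"roll": 0,"hand": 1},
    {"dp": [-1,0.49,-0.8],"roll": 0,"hand": 1},
    {"dp": [-1,0.49,-0.8],"roll": 0,"hand": 1},
    {"dp": [-1,0.49,-0.8],"roll": 0,"hand": 1},
  ],
)

```text
clock: 12.7
tcp_pos: [500.0, -206.3, 93.6]
orientation: [-3.131, 0.013, 1.39]
force: [-0.0, -0.1, -0.5]
opening: -0.005
```

```bash
python3 -c "
from h import *
st()"
```

```text
t 12.7 tcp [ 500.  -206.3   93.6] r 541.0 fence x,y -37.7 -253.6 rpy [-3.131  0.013  1.39 ] F fence -0.0 -0.1 -0.5 q [-0.1   0.46  0.53  2.   -0.31  0.77  1.99]
```

drive_tool(
  series=[
    {"dp": [0,-0.02,0.4],"roll": 0,"hand": 1},
    {"dp": [0,-0.02,0.79],"roll": 0,"hand": 1},
    {"dp": [0,-0.02,0.79],"roll": 0,"hand": 1},
    {"dp": [0.06,-0.02,0.79],"roll": 0,"hand": 1},
    {"dp": [0.12,-0.02,0.79],"roll": 0,"hand": 1},
    {"dp": [0.18,-0.02,0.79],"roll": 0,"hand": 1},
    {"dp": [0.22,-0.02,0.79],"roll": 0,"hand": 1},
    {"dp": [0.24,-0.02,0.79],"roll": 0,"hand": 1},
  ],
)

```text
clock: 13.37
tcp_pos: [502.8, -181.9, 15.9]
orientation: [-3.134, 0.013, 1.392]
force: [-0.1, -0.4, -0.5]
opening: 0.002
```

drive_tool(
  series=[
    {"dp": [0.015,0,0],"roll": 0,"hand": 1},
    {"dp": [0.03,0,0],"roll": 0,"hand": 1},
  ],
)

```text
clock: 13.53
tcp_pos: [503.6, -179.9, 16.8]
orientation: [-3.136, 0.014, 1.392]
force: [-1.2, -5.4, 0.6]
opening: 0.001
```

drive_tool(
  series=[
    {"dp": [0.015,0,0],"roll": 0,"hand": 1},
    {"dp": [0.025,0,0],"roll": 0,"hand": 1},
  ],
)

```text
clock: 13.7
tcp_pos: [503.6, -179.9, 17.1]
orientation: [-3.137, 0.018, 1.391]
force: [-2.4, -7.8, -3.4]
opening: -0.0
```

```bash
python3 -c "
from h import *
st()"
```

```text
t 13.7 tcp [ 503.6 -179.9   17.1] r 535.0 fence x,y -38.8 -227.0 rpy [-3.137  0.018  1.391] F fence -1.0 -8.1 -3.4 q [-0.09  0.57  0.45  2.06 -0.4   0.6   2.02]
```

It stops at y' = -227.0 again, so the end is butted. Now retreat, check and hand in.

drive_tool(
  series=[
    {"dp": [-0.2,0,0],"roll": 0,"hand": 1},
    {"dp": [-0.4,0,0],"roll": 0,"hand": 1},
    {"dp": [-0.4,0,-0.4],"roll": 0,"hand": 1},
    {"dp": [-0.4,0,-0.8],"roll": 0,"hand": 1},
    {"dp": [-0.7,-0.3,-0.9],"roll": 0,"hand": 1},
    {"dp": [-1,-0.6,-0.9],"roll": 0,"hand": 1},
    {"dp": [-1,-0.7,-0.9],"roll": 0,"hand": 1},
    {"dp": [-1,-0.7,-0.9],"roll": 0,"hand": 1},
  ],
)

```text
clock: 14.37
tcp_pos: [413.6, -265.2, 109.5]
orientation: [-3.136, 0.016, 1.384]
force: [0.1, -0.0, -1.0]
opening: -0.0
```

```bash
python3 -c "
from h import *
st(); f=grab('top','t7.png')
cn,m=mask_rect(f,(355,195),150); b,r=worldrect(f,cn); print(m.sum(),r,[[((p-O)@EX).round(1),((p-O)@EY).round(1)] for p in b])"
```

```text
t 14.37 tcp [ 413.6 -265.2  109.5] r 491.0 fence x,y -112.4 -326.7 rpy [-3.136  0.016  1.384] F fence 0.1 -0.0 -1.0 q [ 0.01  0.36  0.58  2.11 -0.27  0.74  2.14]
1679 ((530.8743896484375, -36.52241516113281), (261.9120788574219, 85.91571807861328), 79.88372039794922) [[np.float64(-80.1), np.float64(-212.0)], [np.float64(5.8), np.float64(-212.0)], [np.float64(5.9), np.float64(49.9)], [np.float64(-80.0), np.float64(49.9)]]
```

View pics/t7.png

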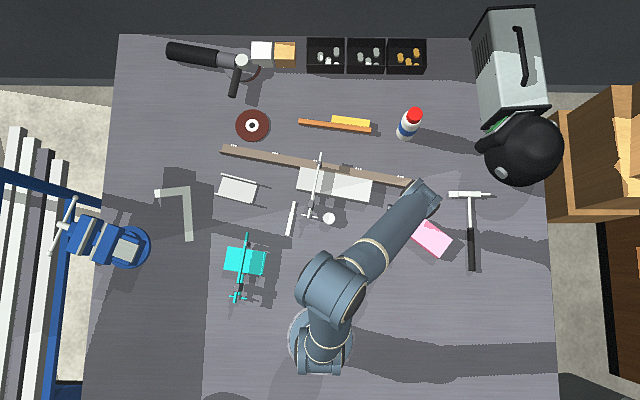

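The loose tube at (352,187) continues the clamped tube along the fence. The channel, marker, tin, hammer, square, disc, brush, can and both decoys are where they were, and the robot is clear.

```bash
python3 -c "
from h import *
print(manip.finish_job())"
```

```text
the job is handed in; nothing more can be done
None
```

The loose box tube now lies flush on the fence with its end butted square to the clamped tube, and I've handed the job in at about 14.4 s of the 58 s allowed. I pushed its long side to the fence with half-open fingers, then slid it along by its outer end with the fingers shut. I finished with a second light press on each, and it was never gripped or lifted.

- **Contact:** both final presses stopped where the first ones had (fence side within 0.2 mm, end within about 0.5 mm). Forces were about 6.5 N on the side and 8 N on the end; the highest I read was 11.5 N, on the first end contact.
- **Top camera:** the two tubes read as one bar 262 mm long (260 expected) at 79.88°, against 79.91° for the fence, with no visible gap. The camera is only good to about 2 mm, so a smaller gap would not show.
- **Disagreement:** that same bar measured 86 mm wide instead of 80. The measured outline ran about 6 mm past the fence line, probably because it picked up the clamp. The front edge read correctly at 80 mm from the fence.
- **Surroundings:** in the last picture everything else looked to be where it started, judged by eye, and the robot was touching nothing.

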